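# Demagnetise a wristwatch

## Robot

A 6-joint arm with a two-finger parallel gripper is mounted at the origin on the work surface. World frame = base frame: x ahead of the robot, y to its left, z up, the work surface at z = 0. Lengths are in mm, angles in rad, forces in N, time in s.
With the tool pointing down it reaches from about 350 to 975 mm from the base axis. Payload 17.4 kg.
Tool frame: the origin (TCP) lies on the centre line of the jaws, within the pads' length; the fingertips stand 11 mm ahead of it and the grasp point (between the pads) lies 8 mm behind it (env.tcp_to_tips is the distance from the TCP to the fingertips, in mm); z points along the fingers, y is the line along which they close (so a half turn about z gives the same grasp; the last joint's range is limited). The gripper opens to 85 mm and grips with 20 to 120 N. Pads are 22 mm wide; open, the fingers measure 114 mm over their backs; the gripper's body (76 mm by 85 mm) begins 54 mm behind the grasp point. The pads swing forward as they close: fully open they stand 13 mm farther back than shut.
Start: joints at [1.158, 0.116, 1.442, -0, 1.584, -0.038], TCP at [247.117, 628.145, 242.303] pointing down, gripper open.
Joint ranges: [-2.83, 2.83], [-0.83, 2.19], [0.07, 2.5], [-1.14, 4.28], [0.01, 3], [-2.97, 2.97]. Speed limits (rad/s): [1.89, 1.89, 2.22, 3.14, 3.14, 3.14].

## Interface

Orientations are given as [roll, pitch, yaw] about the fixed x, y, z axes, in that order (R = Rz(yaw) Ry(pitch) Rx(roll)).
In Python, from plant import env gives the robot as it stands.
- The arm moves only by the tool play_rows, never from a script. Its argument "steps" is a list of rows, each a list of 2 entries, a list of its own where there are three numbers: the shift along the tool's x, y, z in cm, then the turn, a rotation vector about the tool's x, y, z in rad. In form: [[[dx, dy, dz], [ax, ay, az]], ...]. A call has 1 to 5 rows; each row shifts and turns the commanded pose from where the row before left it, along the tool's axes as they then stand; what a row does not reach is not made up. A row lasts 1/8 s, in which the tool goes at most 62.5 mm and 10.7 degrees, less where a joint would pass 70% of its speed; a pose out of reach is approached as far as the arm can. A call with a gripper value outside its range is refused whole. "hand" is the opening, from -1 (shut) to 1 (fully open), set as the call begins (left out, the last holds). The fingers move at their own pace and stop on an object; "squeeze" is the grip in N (left out, the last holds). Time passes only in rows, so rows that do not move let the fingers close. It gives the time, the measured TCP pose, the force, the opening and the grip force at its end, in the units of the state.
- env.read_state(): the state, without advancing time (a new reading comes with each control period).
- env.get_image(name): name is "side" or "top" or "wrist"; returns a dict with "color" (420x560x3 uint8, red, green, blue), "K" (3x3 intrinsics, pixels), "world_from_camera" (4x4, takes a point from camera to world coordinates). Camera axes: x right, y up, looking along -z (the intrinsics and any distortion apply to the point x, -y, -z); pixel columns grow to the right and rows downward; lengths in mm; the calibration is good to about 2 mm. A picture is of the moment at which its call begins. There is no depth.
- env.close_job(): hands the job in; it is judged then, once.
Trained networks look in a picture, given as the dict that the camera call returned (one of the last four; its "shot" number tells which), for a name from the list of things; names that differ only in an ending like _2 or _b are one class to them, and where a whole thing is asked for, a point or a joint stands for the part that bears it (a point fixed in the world has none). Each returns a list of dicts, best first, with "score" (0 to 1); they miss things now and then, are a little off and sometimes report something else, mostly with a low value. They report only what shows in the picture. A call takes as long as a camera call.
- env.search_frame(picture, name): "point" ([x, y, z] in mm, in world coordinates, good to about 4 mm: the middle of the surface that is visible of it).
- env.cut_out(picture, name): "region" (420x560 bool, what is visible of it).
- env.tip_of(picture, name): "point" ([x, y, z] in mm, in world coordinates, good to about 4 mm: a listed point, or the origin of a listed thing).
The state is a dict: "clock": time; "joint_pos": joint angles; "joint_velocities": joint speeds; "joint_efforts": joint torques, N m; "position": TCP position; "tcp_rot": TCP orientation; "wrist_force": force on the tool from outside, world axes, zero at the start; "ft_torque": the same for the moment, N m; "width": opening from 0.0 (shut) to 1.0 (fully open); "gripper_force": force on a finger pad.
Only numpy, scipy, OpenCV 4.12 (cv2) and the standard library are available. Lean on these libraries where they do the work, as an engineer would, in place of code of your own. Each camera call takes 0.05 s, during which the arm holds its last target. There are 200 camera calls.

## Task

Demagnetise the wristwatch: lay it dial up on the round pad of the demagnetiser, well centred so that all of it is over the pad, let go of it, then press the demagnetiser's button fully down and let it come back up. After that set the watch down, dial up, fully on top of the empty cushion. Never drop the watch, do not press the timing tester's button, and leave the pocket watch and the other things on the bench where they are.

Things in the scene. Friction and masses are not known exactly. Their poses are not given: they have to be found in the camera images.
- watch: wristwatch head without strap: steel case 42 mm across, 14 mm thick, white dial. Flat lug ends, good to grip, 50 mm apart from 12 to 6 o'clock (along x), each pair 28 mm wide, 2 to 12 mm above the underside. Origin: centre of the underside; z up through the dial, x to 12 o'clock, small crown at -y. 0.09 kg. Starts dial up on the bench
- demag: demagnetiser: fixed grey box 110 mm (x) by 180 mm (y), top 45 mm above the bench; origin: centre of the underside. On top a flat black round pad at (0, +40 mm) and a push button at (0, -55 mm) in its own axes. Stands left or right on the bench; the timing tester has the same box and button, but a tilted clamp stand and no pad
- demag_pad (a point): centre of the top face of the demagnetiser's pad, a plain flat disc 70 mm across standing 3 mm above the box (48 mm above the bench); axes as the demagnetiser
- demag_button_top (a point): centre of the top of the demagnetiser's push button, 26 mm across, 67 mm above the bench when up, in a round housing 42 mm across, 12 mm high; pressed straight down; moves with the button
- demag_button (a joint): travel of the demagnetiser's button: 0 up, 0.006 m fully down; spring, 5 N when fully down
- tester: timing tester: fixed grey box of the same size as the demagnetiser with an equal button at (0, -55 mm), and a tilted clamp stand at (0, +40 mm) rising to about 125 mm above the bench. Origin: centre of the underside. Not used
- tester_button (a joint): travel of the timing tester's button, 0 up, 0.006 m down; leave alone
- cushion_free: the empty watch cushion: black rubber disc 80 mm across, 20 mm high, flat top, loose, 0.3 kg. Origin: centre of the underside
- cushion_taken: an equal cushion on which the pocket watch lies. Origin: centre of the underside
- pocket_watch: brass pocket watch 50 mm across, 12 mm thick, with a bow at +x, lying on its cushion. Origin: centre of the underside. Leave alone
- screwdriver: screwdriver 120 mm long lying along its x between the two machines; bystander
- tweezers: steel tweezers 120 mm long, 6 mm high, lying along their x; origin near the middle of the underside; bystander
- loupe: black eye loupe 36 mm across, 30 mm high, standing; origin: centre of the underside; bystander
- jar: small glass jar 36 mm across, 40 mm high; origin: centre of the underside; bystander
- oil_stand: black round oil-cup stand 44 mm across, 18 mm high; origin: centre of the underside; bystander

How it is judged:
By the outcome, as a careful person would: the job done as asked, in the order asked, and still so for the second after the job is handed in, with the robot touching nothing.
It also fails if it takes over 64 s, if anything falls off the work surface, if the arm or the gripper's body presses on something with over 40 N, if the wrist force passes 120 N, or if a joint passes its speed limit or range.

## Working session

There is one attempt and no reset: what is moved stays moved. The work goes in short steps, Python scripts to look and compute and a tool call to move; the robot and the scene stay as the last step left them, time stands still between calls to the robot, and variables do not carry over. Pictures are saved under pics/ and viewed, at most 10 in all, crops included, and the job is handed in when it is done.

Besides the shell and the picture viewer there is one more tool, called by a JSON object that holds its "api" and its "payload". play_rows: Moves the arm, as the interface text tells. Its arguments: {"type":"object","properties":{"steps":{"type":"array"},"hand":{"type":"number"},"squeeze":{"type":"number"}},"required":["steps"]}

```bash
mkdir -p pics; cat > h.py <<'E'
import numpy as np, cv2
from plant import env
def save(p,n): cv2.imwrite('pics/'+n,p['color'][:,:,::-1])
def pix(p,P):
    T=np.linalg.inv(p['world_from_camera']); c=T[:3,:3]@np.array(P,float)+T[:3,3]
    q=p['K']@np.array([c[0],-c[1],-c[2]]); return q[:2]/q[2]
def ray(p,uv,z):
    d=np.linalg.inv(p['K'])@np.array([uv[0],uv[1],1.]); T=p['world_from_camera']
    w=T[:3,:3]@np.array([d[0],-d[1],-d[2]]); o=T[:3,3]; return o+w*(z-o[2])/w[2]
E
python3 - <<'E'
from h import *
s=env.read_state();print({k:np.round(v,3) for k,v in s.items()})
ps={n:env.get_image(n) for n in('side','top')}
cv2.imwrite('pics/a.png',cv2.resize(np.hstack([ps['top']['color'],ps['side']['color']])[:,:,::-1],None,fx=.714,fy=.714))
save(ps['top'],'top.png')
for n,p in ps.items():
  print(n,np.round(p['world_from_camera'][:3,3]))
  for o in ['watch','demag','demag_pad','demag_button_top','tester','cushion_free','cushion_taken','pocket_watch','screwdriver','tweezers','loupe','jar','oil_stand']:
    r=env.tip_of(p,o)[:2]
    print(o,[(np.round(d['point']).tolist(),round(d['score'],2),np.round(pix(p,d['point'])).tolist()) for d in r])
E
```

```text
{'clock': np.float64(0.0), 'joint_pos': array([ 1.158,  0.116,  1.442, -0.   ,  1.584, -0.038]), 'joint_velocities': array([-0.   ,  0.   , -0.001, -0.001, -0.001, -0.   ]), 'joint_efforts': array([-3.0000e-03, -7.3200e+01, -6.3248e+01, -0.0000e+00,  7.0000e-03,
        0.0000e+00]), 'position': array([247.045, 627.969, 241.563]), 'tcp_rot': array([-3.14 , -0.   ,  2.767]), 'wrist_force': array([-0.761, -0.558,  0.517]), 'ft_torque': array([ 0.012, -0.013, -0.027]), 'gripper_force': np.float64(0.0), 'width': np.float64(1.002)}
side [ 390. -582.  748.]
watch [([427.0, 12.0, 2.0], 0.8, [225.0, 242.0])]
demag [([587.0, 184.0, -4.0], 0.81, [271.0, 182.0])]
demag_pad [([582.0, 222.0, 49.0], 0.83, [265.0, 159.0]), ([589.0, 124.0, 68.0], 0.25, [278.0, 177.0])]
demag_button_top [([591.0, 126.0, 73.0], 0.57, [278.0, 175.0])]
tester [([621.0, -171.0, -2.0], 0.61, [329.0, 287.0])]
cushion_free [([408.0, 273.0, -3.0], 0.94, [201.0, 173.0]), ([458.0, -173.0, -0.0], 0.24, [257.0, 306.0])]
cushion_taken [([412.0, -328.0, -2.0], 0.95, [253.0, 388.0])]
pocket_watch [([411.0, -329.0, 18.0], 0.59, [252
[... 610 characters left out ...]
, 278.0, 2.0], 0.53, [183.0, 282.0])]
demag_button_top [([594.0, 130.0, 69.0], 0.65, [243.0, 202.0])]
tester [([620.0, -164.0, -1.0], 0.65, [366.0, 192.0]), ([586.0, 182.0, 1.0], 0.27, [223.0, 209.0])]
cushion_free [([412.0, 276.0, -2.0], 0.81, [185.0, 282.0])]
cushion_taken [([411.0, -330.0, 2.0], 0.67, [439.0, 278.0]), ([622.0, 1.0, 0.0], 0.25, [298.0, 192.0])]
pocket_watch [([412.0, -325.0, 20.0], 0.63, [439.0, 278.0])]
screwdriver [([622.0, 3.0, 0.0], 0.77, [297.0, 192.0])]
tweezers [([545.0, 406.0, -0.0], 0.45, [130.0, 227.0])]
loupe [([741.0, -10.0, -0.0], 0.52, [302.0, 143.0])]
jar [([458.0, -175.0, -1.0], 0.46, [373.0, 259.0])]
oil_stand [([448.0, 180.0, -3.0], 0.73, [225.0, 266.0])]
```

View pics/top.png

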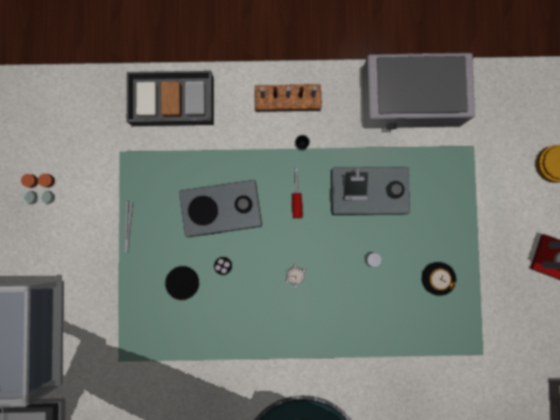

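The top view shows the watch at about (295,276). The demagnetiser is on the left, with its pad at (203,211) and button at (243,204). The empty cushion is at (182,283), with the oil stand at (223,266). The tester is on the right at (370,191).

```bash
cat >> h.py <<'E'
from scipy.spatial.transform import Rotation as Ro
def plan(xyz,yaw=None,step=58,slow=None):
    """rows (cm, rad) to tool-down target; step mm per row"""
    s=env.read_state(); R0=Ro.from_euler('xyz',s['tcp_rot']); p=np.array(s['position'])
    R1=Ro.from_euler('xyz',[np.pi,0,s['tcp_rot'][2] if yaw is None else yaw])
    rv=(R0.inv()*R1).as_rotvec(); d=np.array(xyz,float)-p
    n=int(max(1,np.ceil(np.linalg.norm(d)/step),np.ceil(np.linalg.norm(rv)/.16)))
    rows=[]
    for i in range(n):
        R=R0*Ro.from_rotvec(rv*i/n)
        rows.append([(np.round(R.inv().apply(d/n)/10,2)+0).tolist(),(np.round(rv/n,3)+0).tolist()])
    print('pos',np.round(p,1),'yaw',round(s['tcp_rot'][2],3),'n',n)
    if np.abs(rv).max()<.01: print('same row:',rows[0])
    else: print(rows)
E
python3 - <<'E'
from h import *
p=env.get_image('top'); q=env.get_image('side')
for c,n in((p,'top'),(q,'side')):
  for o,z in(('watch',7),('demag_pad',48),('cushion_free',20),('demag',45)):
    r=env.cut_out(c,o)[:2]
    for d in r:
      m=d['region'].astype(np.uint8); pts=cv2.findNonZero(m)
      if pts is None: continue
      (u,v),wh,a=cv2.minAreaRect(pts); print(n,o,round(d['score'],2),[round(x,1) for x in (u,v,*wh,a)],np.round(ray(c,(u,v),z),1), m.sum())
cv2.imwrite('pics/w.png',np.hstack([cv2.resize(c['color'][v-25:v+25,u-25:u+25,::-1],(400,400),interpolation=cv2.INTER_CUBIC) for c,u,v in((p,295,276),(q,225,242))]))
plan([410,9,260])
E
```

```text
top watch 0.83 [294.5, 275.5, 19.3, 19.6, 24.0] [423.7  13.5   7. ] 308
top watch 0.67 [219.8, 208.5, 48.5, 78.0, 82.3] [585.7 189.    7. ] 3723
top demag_pad 0.68 [220.1, 208.9, 48.8, 79.1, 81.9] [581.4 183.8  48. ] 3766
top demag_pad 0.67 [440.5, 279.0, 20.0, 23.0, 90.0] [ 411.9 -319.5   48. ] 391
top cushion_free 0.92 [182.0, 283.0, 34.0, 34.0, 90.0] [411.4 277.4  20. ] 957
top demag 0.56 [219.8, 208.6, 48.1, 78.1, 81.9] [582.4 184.7  45. ] 3689
side watch 0.66 [224.2, 241.2, 20.5, 18.0, 20.6] [425.2   9.7   7. ] 305
side demag_pad 0.6 [271.3, 174.8, 63.8, 46.1, 61.4] [581.8 157.2  48. ] 2534
side cushion_free 0.91 [201.5, 168.5, 21.0, 27.0, 90.0] [412.2 266.1  20. ] 504
side demag 0.8 [271.0, 175.7, 64.5, 45.3, 60.8] [581.  157.4  45. ] 2470
pos [247.1 628.1 242.3] yaw 2.767 n 12
same row: [[-3.15, -4.3, -0.15], [0.0, 0.0, 0.0]]
```

View pics/w.png

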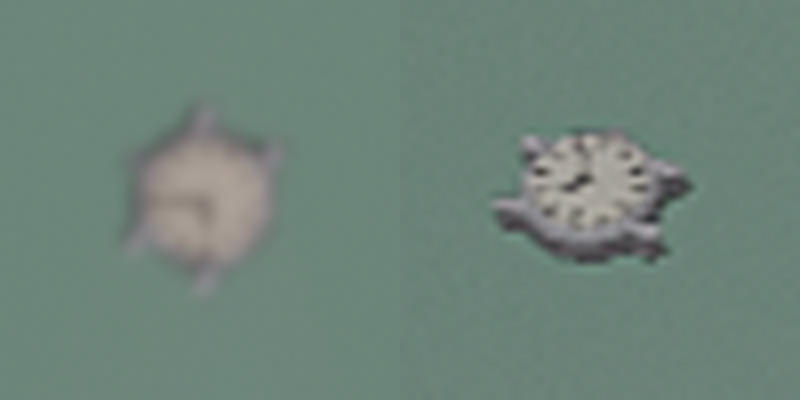

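The crop shows the watch's lug pairs at top-right and bottom-left, so its lug axis is about -28° from world x. I'm moving over it now for a closer look.

{"api": "play_rows", "payload": {"steps": [[[-3.15,-4.3,0],[0,0,0]],[[-3.15,-4.3,0],[0,0,0]],[[-3.15,-4.3,0],[0,0,0]],[[-3.15,-4.3,0],[0,0,0]],[[-3.15,-4.3,0],[0,0,0]]], "hand": 1, "squeeze": 30}}

```text
clock: 2.52
position: [315.1, 368.8, 242.4]
tcp_rot: [3.141, 0.0, 2.767]
wrist_force: [0.5, -0.2, 1.1]
width: 1.0
gripper_force: 0.0
```

{"api": "play_rows", "payload": {"steps": [[[-3.15,-4.3,0],[0,0,0]],[[-3.15,-4.3,0],[0,0,0]],[[-3.15,-4.3,0],[0,0,0]],[[-3.15,-4.3,0],[0,0,0]],[[-3.15,-4.3,0],[0,0,0]]]}}

```text
clock: 3.15
position: [382.8, 111.0, 242.6]
tcp_rot: [3.141, 0.001, 2.767]
wrist_force: [0.3, 1.5, 0.0]
width: 0.998
gripper_force: 0.0
```

```bash
python3 - <<'E'
from h import *
print(env.tcp_to_tips); plan([410,9,240],1.077)
E
```

```text
11.0
pos [382.8 111.  242.6] yaw 2.767 n 11
[[[-0.57, -0.77, 0.02], [0.0, 0.0, 0.154]], [[-0.68, -0.68, 0.02], [0.0, 0.0, 0.154]], [[-0.78, -0.56, 0.02], [0.0, 0.0, 0.154]], [[-0.85, -0.44, 0.02], [0.0, 0.0, 0.154]], [[-0.91, -0.3, 0.02], [0.0, 0.0, 0.154]], [[-0.95, -0.16, 0.02], [0.0, 0.0, 0.154]], [[-0.96, -0.01, 0.02], [0.0, 0.0, 0.154]], [[-0.95, 0.13, 0.02], [0.0, 0.0, 0.154]], [[-0.92, 0.28, 0.02], [0.0, 0.0, 0.154]], [[-0.87, 0.41, 0.02], [0.0, 0.0, 0.154]], [[-0.79, 0.54, 0.02], [0.0, 0.0, 0.154]]]
```

{"api": "play_rows", "payload": {"steps": [[[-0.57,-0.77,0],[0,0,0.154]],[[-0.68,-0.68,0],[0,0,0.154]],[[-0.78,-0.56,0],[0,0,0.154]],[[-0.85,-0.44,0],[0,0,0.154]],[[-0.91,-0.3,0],[0,0,0.154]]]}}

```text
clock: 3.78
position: [395.2, 66.0, 242.4]
tcp_rot: [3.141, 0.0, 1.992]
wrist_force: [-0.3, -0.2, 0.2]
width: 0.998
gripper_force: 0.0
```

{"api": "play_rows", "payload": {"steps": [[[-0.95,-0.16,0],[0,0,0.154]],[[-0.96,0,0],[0,0,0.154]],[[-0.95,0.13,0],[0,0,0.154]],[[-0.92,0.28,0],[0,0,0.154]],[[-0.87,0.41,0],[0,0,0.154]]]}}

```text
clock: 4.4
position: [407.5, 19.6, 242.5]
tcp_rot: [3.141, -0.0, 1.222]
wrist_force: [-0.5, -0.9, -0.5]
width: 0.998
gripper_force: 0.0
```

{"api": "play_rows", "payload": {"steps": [[[-0.79,0.54,0],[0,0,0.154]],[[0,0,0],[0,0,0]]]}}

```text
clock: 4.65
position: [409.9, 10.3, 242.3]
tcp_rot: [3.142, -0.0, 1.073]
wrist_force: [0.2, 0.8, 0.2]
width: 1.003
gripper_force: 0.0
```

```bash
python3 - <<'E'
from h import *
p=env.get_image('wrist');save(p,'wr1.png');print(np.round(p['world_from_camera'],3))
for o in('watch',):
  for d in env.tip_of(p,o)[:2]: print(o,d, pix(p,d['point']))
  for d in env.cut_out(p,o)[:2]:
    m=d['region'].astype(np.uint8); print(d['score'],m.sum(),cv2.minAreaRect(cv2.findNonZero(m)))
s=env.read_state();print(s['position'],s['tcp_rot'],s['joint_pos'])
print(pix(p,[423,10,14]))
E
```

```text
[[ 8.78000e-01  4.58000e-01  1.37000e-01  4.45227e+02]
 [-4.78000e-01  8.42000e-01  2.51000e-01  7.34950e+01]
 [-0.00000e+00 -2.86000e-01  9.58000e-01  3.73754e+02]
 [ 0.00000e+00  0.00000e+00  0.00000e+00  1.00000e+00]]
watch {'point': [425.1, 7.0, 1.1], 'score': 0.79} [292.81746784 176.42148519]
0.6 1191 ((292.0, 174.5), (44.0, 39.0), 0.0)
[409.83710264  10.88970671 242.3794999 ] [ 3.14148086e+00 -1.46828768e-04  1.07614330e+00] [-3.57294253e-02 -4.89345365e-01  1.96526549e+00  8.24842858e-05
  1.66550726e+00  4.58931416e-01]
[290.29035375 177.06772788]
```

View pics/wr1.png

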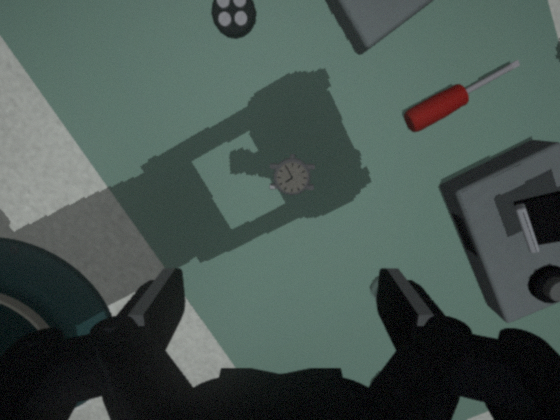

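The wrist view shows the watch at (292,176) with its lugs pointing left and right, so it lines up with the closing line. I'll go closer and refine.

```bash
python3 - <<'E'
from h import *
p=env.get_image('wrist')
print(ray(p,(292,175.5),8))
plan([425,9,110],1.076)
E
```

```text
[425.06060169  10.23039021   8.        ]
pos [409.8  10.9 242.4] yaw 1.076 n 3
same row: [[0.18, 0.47, 4.41], [0.0, 0.0, 0.0]]
```

{"api": "play_rows", "payload": {"steps": [[[0.2,0.47,4.4],[0,0,0]],[[0.2,0.47,4.4],[0,0,0]],[[0.2,0.47,4.4],[0,0,0]],[[0,0,0],[0,0,0]]]}}

```text
clock: 5.35
position: [423.7, 9.5, 107.8]
tcp_rot: [-3.137, 0.002, 1.075]
wrist_force: [0.3, -1.0, 0.2]
width: 1.001
gripper_force: 0.0
```

```bash
python3 - <<'E'
from h import *
p=env.get_image('wrist')
u,v=pix(p,[425,10,8]).astype(int);print(u,v)
for d in env.tip_of(p,'watch')[:1]: print(d)
for d in env.cut_out(p,'watch')[:1]:
    m=d['region'].astype(np.uint8); r=cv2.minAreaRect(cv2.findNonZero(m)); print(d['score'],m.sum(),r,ray(p,r[0],8))
s=env.read_state();print(s['position'],s['tcp_rot'])
x0,y0=max(u-75,0),max(v-55,0);print(x0,y0)
cv2.imwrite('pics/c2.png',cv2.resize(p['color'][y0:y0+110,x0:x0+150,::-1],None,fx=5,fy=5,interpolation=cv2.INTER_CUBIC))
E
```

```text
281 215
{'point': [425.2, 6.2, 2.5], 'score': 0.94}
0.65 2998 ((281.5, 213.5), (61.0, 69.0), 90.0) [425.83005482  11.05026786   8.        ]
[425.80603371   9.2925391  112.39249065] [ 3.13975283e+00 -9.15900466e-04  1.07368863e+00]
206 160
```

View pics/c2.png

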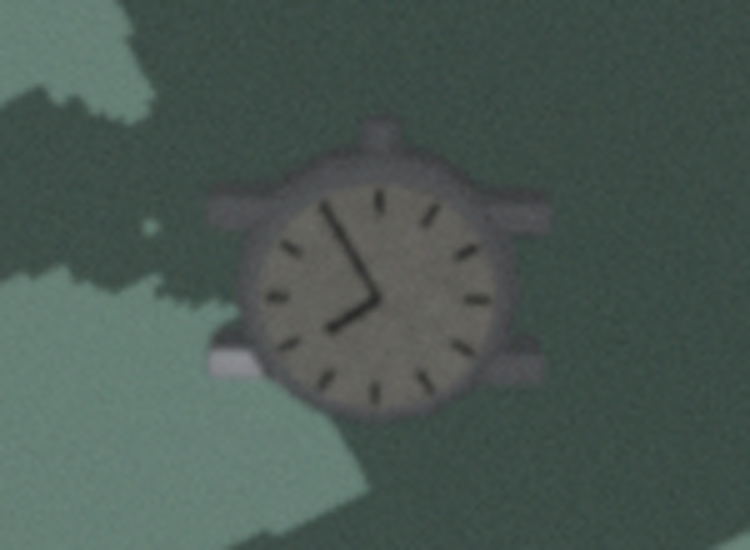

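The crop shows the dial centre at crop (378,299), which is image pixel (281.6,219.8). The lugs are level to within 1°, and the crown is at the top.

```bash
python3 - <<'E'
from h import *
p=env.get_image('wrist')
c=ray(p,(281.6,219.8),14);print(c, ray(p,(206+75.4,160+57.7),12))
l=ray(p,(206+41.5,160+57.2),12);r=ray(p,(206+109.5,160+58.1),12);d=r-l;print(np.linalg.norm(d),np.arctan2(d[1],d[0]))
plan([c[0],c[1],40])
E
```

```text
[426.57561208   6.9330341   14.        ] [426.92480904   7.86809895  12.        ]
50.31623851596555 -0.5116478573688493
pos [425.9   9.3 112.6] yaw 1.073 n 2
same row: [[-0.09, 0.07, 3.63], [0.001, -0.001, 0.0]]
```

{"api": "play_rows", "payload": {"steps": [[[-0.1,0.07,4.0],[0,0,0.014]],[[-0.1,0.07,4.0],[0,0,0]],[[0,0,1.5],[0,0,0]],[[0,0,0],[0,0,0]]]}}

```text
clock: 6.05
position: [425.7, 6.8, 16.0]
tcp_rot: [-3.142, -0.0, 1.059]
wrist_force: [0.8, 0.4, 0.5]
width: 1.001
gripper_force: 0.0
```

```bash
python3 - <<'E'
from h import *
plan([426.7,7.3,14],1.059)
p=env.get_image('wrist');save(p,'wr2.png')
E
```

```text
pos [425.7   6.8  16. ] yaw 1.059 n 1
same row: [[0.09, 0.06, 0.2], [0.0, 0.0, 0.0]]
```

View pics/wr2.png

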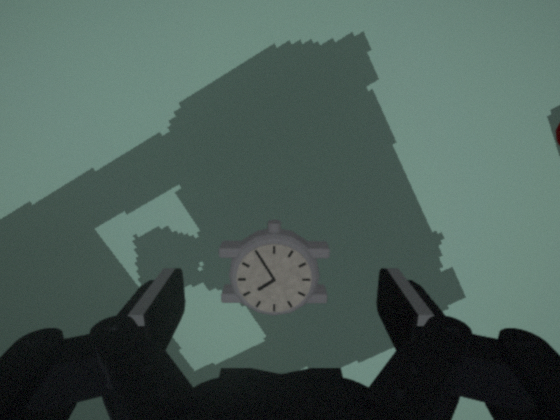

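The open fingers straddle the watch. It sits at (274,278) and the pads' middle is near x=281, so I'll shift slightly left, lower a little and close.

{"api": "play_rows", "payload": {"steps": [[[0.1,-0.15,0.3],[0,0,0]],[[0,0,0],[0,0,0]]]}}

```text
clock: 6.35
position: [424.9, 8.5, 13.0]
tcp_rot: [3.141, -0.001, 1.059]
wrist_force: [-0.6, 0.7, -0.3]
width: 1.007
gripper_force: 0.0
```

{"api": "play_rows", "payload": {"steps": [[[0,0,0],[0,0,0]],[[0,0,0],[0,0,0]],[[0,0,0],[0,0,0]],[[0,0,0],[0,0,0]]], "hand": 0.32, "squeeze": 30}}

```text
clock: 6.85
position: [424.6, 8.3, 12.3]
tcp_rot: [3.142, 0.0, 1.059]
wrist_force: [-0.3, 0.1, -0.2]
width: 0.66
gripper_force: 0.0
```

```bash
python3 - <<'E'
from h import *
plan([426.7,7.3,14],1.059)
p=env.get_image('wrist');q=env.get_image('side')
u,v=pix(q,[426,8,8]).astype(int)
cv2.imwrite('pics/c3.png',np.hstack([cv2.resize(p['color'][180:360,140:420,::-1],(466,300)),cv2.resize(q['color'][v-35:v+25,u-33:u+33,::-1],(330,300),interpolation=cv2.INTER_CUBIC)]))
E
```

```text
pos [424.6   8.3  12.3] yaw 1.059 n 1
same row: [[0.01, 0.23, -0.17], [0.0, 0.0, 0.0]]
```

View pics/c3.png

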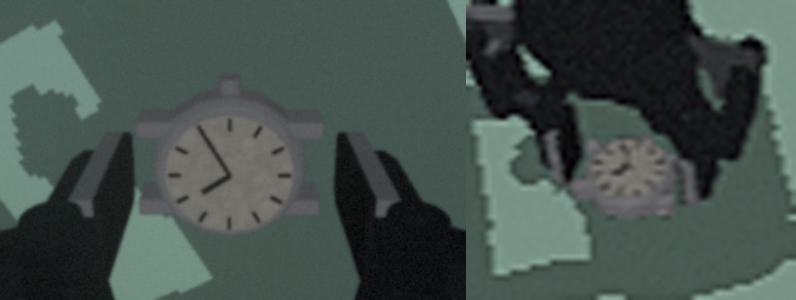

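The fingers are level with the lugs and close to centred, so I'm closing.

{"api": "play_rows", "payload": {"steps": [[[0,-0.07,0],[0,0,0]],[[0,0,0],[0,0,0]],[[0,0,0],[0,0,0]],[[0,0,0],[0,0,0]]], "hand": -0.1, "squeeze": 40}}

```text
clock: 7.45
position: [424.4, 8.5, 12.9]
tcp_rot: [3.141, -0.0, 1.059]
wrist_force: [-0.8, -2.0, 4.6]
width: 0.548
gripper_force: 40.1
```

{"api": "play_rows", "payload": {"steps": [[[0,0,0],[0,0,0]],[[0,0,0],[0,0,0]]]}}

```text
clock: 7.7
position: [424.4, 8.5, 12.8]
tcp_rot: [3.141, -0.0, 1.059]
wrist_force: [0.1, -0.7, 5.0]
width: 0.545
gripper_force: 40.1
```

{"api": "play_rows", "payload": {"steps": [[[0,0,-0.3],[0,0,0]],[[0,0,-1.7],[0,0,0]],[[0,0,-4.0],[0,0,0]],[[0,0,-4.0],[0,0,0]],[[0,0,0],[0,0,0]]]}}

```text
clock: 8.32
position: [425.3, 8.7, 116.3]
tcp_rot: [3.137, -0.003, 1.059]
wrist_force: [0.1, 0.0, -1.6]
width: 0.547
gripper_force: 41.4
```

```bash
python3 - <<'E'
from h import *
s=env.read_state();print(s['width'],s['gripper_force'],s['wrist_force'])
p=env.get_image('wrist');q=env.get_image('side')
u,v=pix(q,[424,8,110]).astype(int)
cv2.imwrite('pics/c4.png',np.hstack([cv2.resize(p['color'][180:360,140:420,::-1],(466,300)),cv2.resize(q['color'][v-35:v+25,u-33:u+33,::-1],(330,300),interpolation=cv2.INTER_CUBIC)]))
t=env.get_image('top')
g=t['color']
# pad / cushion dark blobs in top view
dark=(cv2.cvtColor(g,cv2.COLOR_RGB2GRAY)<30).astype(np.uint8)
n,l,st,ce=cv2.connectedComponentsWithStats(dark)
for i in range(1,n):
  if 150<st[i,4]<2500: print(st[i],ce[i],np.round(ray(t,ce[i],48),1),np.round(ray(t,ce[i],20),1))
for nm in('demag_button_top','demag_pad'):
  for c in (t,q): print(nm,[(np.round(d['point'],1).tolist(),round(d['score'],2)) for d in env.tip_of(c,nm)[:1]])
E
```

```text
0.5470182361333648 41.38165533542633 [ 0.13605764  0.03031076 -1.64141795]
[ 20   0  22  62 474] [28.81012658 28.2721519 ] [1018.4  633.1   48. ] [1030.7  646.6   20. ]
[544   0  16  54 611] [553.20621931  25.53518822] [1005.  -610.7   48. ] [1017.1 -625.9   20. ]
[189 197  28  27 582] [202.5        210.05841924] [579.5 224.4  48. ] [581.7 228.4  20. ]
[532 236  27  31 346] [543.81213873 251.08959538] [ 471.6 -559.7   48. ] [ 471.4 -573.7   20. ]
[277 249  65  35 278] [313.38848921 259.19784173] [462.  -29.4  48. ] [461.6 -31.1  20. ]
[423 263  32  31 330] [435.02424242 276.81515152] [ 417.1 -307.1   48. ] [ 415.6 -315.3   20. ]
[167 267  31  32 776] [181.78865979 282.56314433] [413.9 272.7  48. ] [412.4 277.9  20. ]
[272 296  64  70 416] [324.21634615 342.66105769] [273.  -49.9  48. ] [268.2 -52.1  20. ]
[260 394  13  26 157] [266.88535032 408.57961783] [129.3  82.4  48. ] [121.2  83.2  20. ]
demag_button_top [([591.5, 129.8, 69.2], 0.56)]
demag_button_top [([590.9, 124.5, 68.6], 0.49)]
demag_pad [([575.9, 218.5, 48.2], 0.85)]
demag_pad [([581.9, 222.6, 47.1], 0.63)]
```

View pics/c4.png

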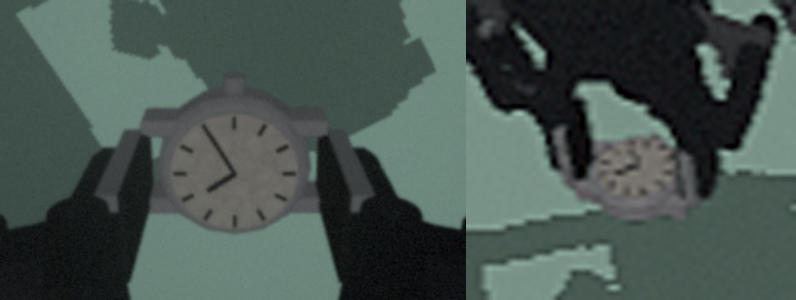

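The lift worked: the watch is held level between the lug ends. Carrying it above the pad at about (579.5,223).

{"api": "play_rows", "payload": {"steps": [[[5.24,0.6,0],[0,0,0]],[[5.24,0.6,0],[0,0,0]],[[5.24,0.6,0],[0,0,0]],[[5.24,0.6,0],[0,0,0]],[[5.24,0.6,0],[0,0,0]]]}}

```text
clock: 9.3
position: [579.2, 224.0, 111.4]
tcp_rot: [-3.141, 0.001, 1.059]
wrist_force: [0.2, -0.6, 0.1]
width: 0.546
gripper_force: 41.4
```

{"api": "play_rows", "payload": {"steps": [[[0,0,0],[0,0,0]],[[0,0,0],[0,0,0]]]}}

```text
clock: 9.55
position: [578.0, 222.1, 111.4]
tcp_rot: [-3.141, 0.001, 1.059]
wrist_force: [-1.1, -1.0, -0.5]
width: 0.542
gripper_force: 41.4
```

```bash
python3 - <<'E'
from h import *
s=env.read_state();print(s['width'],s['gripper_force'],s['wrist_force'],s['position'],s['tcp_rot'])
p=env.get_image('wrist');save(p,'wr5.png')
print('pad px',pix(p,[579.5,223,48]),'but',pix(p,[592.5,129,67]),'tcp',pix(p,s['position']))
for nm in('demag_button_top','demag_pad'):
  for d in env.tip_of(p,nm)[:2]: print(nm,d)
E
```

```text
0.5424380249653908 41.38309344649315 [-1.12328585 -0.9633566  -0.50142792] [577.99413489 222.09181615 111.36927602] [-3.14055775e+00  1.40836863e-03  1.05908302e+00]
pad px [280.70730274 231.76268314] but [370.29933011 353.1279119 ] tcp [278.66947038 283.76486007]
demag_pad {'point': [577.0, 222.6, 42.9], 'score': 0.66}
```

View pics/wr5.png

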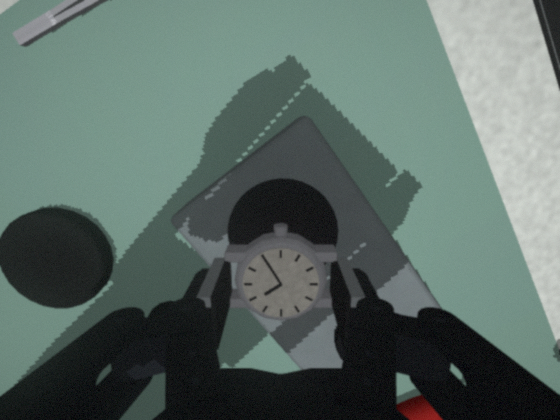

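The picture shows the pad as a black disc behind the watch, spanning x 228–338 with its top at y 179. I'll fit its circle.

```bash
python3 - <<'E'
from h import *
from scipy.optimize import least_squares as ls
p=env.get_image('wrist');g=cv2.GaussianBlur(cv2.cvtColor(p['color'],cv2.COLOR_RGB2GRAY),(3,3),0)
pts=[]
for a in np.radians(np.arange(-10,191,5)):
    P=[p_ for p_ in ([580+r*np.cos(t),223+r*np.sin(t),48] for r in np.arange(26,45,.5) for t in [a+1.059-np.pi/2])]
    v=[cv2.getRectSubPix(g,(1,1),tuple(map(float,pix(p,q))))[0,0] for q in P]
    k=np.argmax(np.diff(np.array(v,float),n=1)) ; pts.append(P[k][:2]+[float(v[k+1])-float(v[k])])
pts=np.array(pts);
r=ls(lambda c:np.hypot(pts[:,0]-c[0],pts[:,1]-c[1])-c[2],[580,223,35],loss='soft_l1');print(r.x,np.round(r.fun,1))
r=ls(lambda c:np.hypot(pts[:,0]-c[0],pts[:,1]-c[1])-35,[580,223],loss='soft_l1');print(r.x)
print([np.round(x) for x in (pix(p,[580,223,48]),)])
t=env.get_image('side');gg=cv2.cvtColor(t['color'],cv2.COLOR_RGB2GRAY)
# watch centre in hand: dial centre px
print('dial',ray(p,(280.5,283.5),111.4-12.9+14), env.read_state()['position'])
E
```

```text
[580.11007226 222.12831045  34.33126437] [ 0.   0.1  0.2 -0.3 -0.2 -0.1 -0.1  0.   0.1  0.2  0.2 -0.2 -0.1 -0.
  0.   0.1  0.2  0.2  0.3 -0.2 -0.1 -0.1 -0.  -0.   0.   0.   0.   0.
  0.   0.   0.  -0.5 -0.  -0.1 -0.1 -0.1 -0.2  0.3  0.2  0.1  0.1]
[579.71293146 221.39583691]
[array([281., 230.])]
dial [578.9175837  221.29362178 112.5       ] [578.28741646 221.6846099  112.66045777]
```

{"api": "play_rows", "payload": {"steps": [[[0.13,0.07,2.5],[0,0,0]],[[0,0,2.0],[0,0,0]],[[0,0,0.2],[0,0,0]],[[0,0,0],[0,0,0]]]}}

```text
clock: 10.3
position: [579.9, 223.1, 65.7]
tcp_rot: [3.141, -0.0, 1.059]
wrist_force: [0.1, 0.9, -1.1]
width: 0.545
gripper_force: 41.4
```

{"api": "play_rows", "payload": {"steps": [[[0,0,0.2],[0,0,0]],[[0,0,0],[0,0,0]]]}}

```text
clock: 10.55
position: [579.9, 223.2, 63.7]
tcp_rot: [3.141, -0.0, 1.059]
wrist_force: [-0.0, 0.4, -1.6]
width: 0.543
gripper_force: 41.4
```

{"api": "play_rows", "payload": {"steps": [[[0,0,0.15],[0,0,0]],[[0,0,0],[0,0,0]]]}}

```text
clock: 10.8
position: [579.7, 223.2, 61.8]
tcp_rot: [-3.142, 0.0, 1.059]
wrist_force: [-0.5, 0.5, -1.4]
width: 0.542
gripper_force: 41.4
```

{"api": "play_rows", "payload": {"steps": [[[0,0,0.1],[0,0,0]],[[0,0,0],[0,0,0]]]}}

```text
clock: 11.05
position: [579.8, 223.2, 61.0]
tcp_rot: [3.141, -0.0, 1.059]
wrist_force: [-0.2, -0.4, 1.8]
width: 0.548
gripper_force: 41.8
```

Contact, as the force changed sign at 61 mm. Releasing.

{"api": "play_rows", "payload": {"steps": [[[0,0,0.03],[0,0,0]],[[0,0,0],[0,0,0]]]}}

```text
clock: 11.3
position: [579.8, 223.2, 60.9]
tcp_rot: [3.141, -0.0, 1.059]
wrist_force: [-2.1, -1.5, 4.5]
width: 0.548
gripper_force: 42.3
```

{"api": "play_rows", "payload": {"steps": [[[0,0,0],[0,0,0]],[[0,0,0],[0,0,0]],[[0,0,0],[0,0,0]],[[0,0,0],[0,0,0]]], "hand": 0.45}}

```text
clock: 11.8
position: [579.7, 223.2, 60.4]
tcp_rot: [-3.142, 0.0, 1.059]
wrist_force: [0.7, -0.1, -0.2]
width: 0.723
gripper_force: 0.0
```

{"api": "play_rows", "payload": {"steps": [[[0,0,-1.0],[0,0,0]],[[0,0,-4.0],[0,0,0]],[[0,0,-5.0],[0,0,0]],[[0,0,0],[0,0,0]]]}}

```text
clock: 12.3
position: [581.3, 223.7, 165.9]
tcp_rot: [3.137, -0.005, 1.059]
wrist_force: [0.4, -0.2, 0.3]
width: 0.724
gripper_force: 0.0
```

```bash
python3 - <<'E'
from h import *
s=env.read_state();print(s['width'],s['gripper_force'],s['wrist_force'],s['position'],s['tcp_rot'])
p=env.get_image('wrist');save(p,'wr6.png')
for nm in('demag_button_top','watch'):
  for d in env.tip_of(p,nm)[:2]: print(nm,d)
print(pix(p,[580,222,48]))
E
```

```text
0.7238599416447706 0.0 [ 0.35093451 -0.23035592  0.26860216] [581.26105296 223.71441008 165.90612825] [ 3.13680936 -0.00528654  1.05885915]
demag_button_top {'point': [589.5, 125.9, 64.7], 'score': 0.78}
watch {'point': [578.7, 224.2, 47.9], 'score': 0.79}
[278.44759312 213.38909067]
```

View pics/wr6.png

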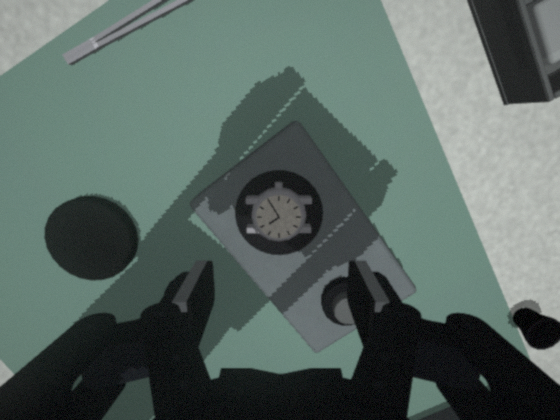

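The watch lies dial up at (279,213), concentric with the pad. The button is at about (345,300), partly behind a finger. Next I'll work out the button position from the box corners and the pad.

```bash
python3 - <<'E'
from h import *
p=env.get_image('wrist')
a,b,c=[ray(p,u,45)[:2] for u in((297,122),(192,204),(415,293))]
print(np.linalg.norm(a-b),np.linalg.norm(a-c))
d=a-c; th=np.arctan2(d[1],d[0])-np.pi/2; e=a-b; print(th,np.arctan2(e[1],e[0]))
R=lambda t:np.array([580.1+95*np.sin(t),222.1-95*np.cos(t)])
print(R(th),R(np.arctan2(e[1],e[0])))
B=R(th);plan([B[0],B[1],165])
for n in('top','side'):
  t=env.get_image(n); print([env.tip_of(t,'demag_button_top')[:1]])
E
```

```text
101.47084170618436 172.45772397807758
0.11835711865951892 0.13858747554107342
[591.31769307 127.76462296] [593.2237058  128.01084895]
pos [579.4 223.  159.6] yaw 1.059 n 2
same row: [[-3.86, 2.86, -0.27], [0.0, 0.001, 0.0]]
[[{'point': [591.2, 127.4, 71.6], 'score': 0.45}]]
[[{'point': [588.8, 125.2, 69.9], 'score': 0.5}]]
```

{"api": "play_rows", "payload": {"steps": [[[-3.86,2.86,0],[0,0,0]],[[-3.86,2.86,0],[0,0,0]],[[0,0,0],[0,0,0]],[[0,0,0],[0,0,0]],[[0,0,0],[0,0,0]]], "hand": -1, "squeeze": 20}}

```text
clock: 13.32
position: [591.7, 128.7, 160.3]
tcp_rot: [-3.141, 0.0, 1.06]
wrist_force: [0.4, -0.9, -0.9]
width: -0.0
gripper_force: 0.0
```

{"api": "play_rows", "payload": {"steps": [[[0,0,3.5],[0,0,0]],[[0,0,3.5],[0,0,0]],[[0,0,0],[0,0,0]],[[0,0,0],[0,0,0]]]}}

```text
clock: 13.82
position: [592.3, 128.4, 92.0]
tcp_rot: [3.141, -0.001, 1.059]
wrist_force: [0.1, -0.0, 0.2]
width: 0.003
gripper_force: 0.0
```

```bash
python3 - <<'E'
from h import *
s=env.read_state();print(s['width'],s['gripper_force'],s['wrist_force'],s['position'])
p=env.get_image('wrist');save(p,'wr7.png')
print(pix(p,[591.5,127.5,67]),pix(p,s['position']-[0,0,11]))
E
```

```text
0.0025458483004326964 0.0 [ 0.06683467 -0.01700357  0.16915952] [592.29368879 128.4229152   92.00733795]
[278.45606171 262.09551166] [278.80128925 272.40286037]
```

View pics/wr7.png

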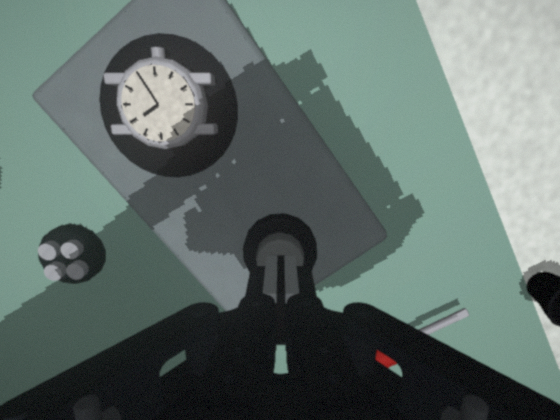

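The shut fingertips are at about (280,265) and the button cap centre is at about (280,255), so the tips are over the button. The watch is still centred on the pad once parallax is allowed for. I'll nudge +2 mm along tool x and press.

{"api": "play_rows", "payload": {"steps": [[[0.2,0,0.6],[0,0,0]],[[0,0,0.6],[0,0,0]],[[0,0,0],[0,0,0]]]}}

```text
clock: 14.25
position: [592.6, 129.6, 78.1]
tcp_rot: [-3.141, 0.0, 1.059]
wrist_force: [0.9, 1.0, 0.0]
width: 0.001
gripper_force: 0.0
```

{"api": "play_rows", "payload": {"steps": [[[0,0,0.2],[0,0,0]],[[0,0,0.2],[0,0,0]],[[0,0,0],[0,0,0]]]}}

```text
clock: 14.62
position: [592.8, 129.6, 74.6]
tcp_rot: [3.142, -0.0, 1.059]
wrist_force: [-0.9, 0.7, 3.5]
width: 0.0
gripper_force: 1.7
```

{"api": "play_rows", "payload": {"steps": [[[0,0,0.2],[0,0,0]],[[0,0,0],[0,0,0]]]}}

```text
clock: 14.88
position: [592.8, 129.6, 72.5]
tcp_rot: [3.141, -0.0, 1.059]
wrist_force: [-0.8, -0.4, 5.2]
width: 0.002
gripper_force: 2.2
```

{"api": "play_rows", "payload": {"steps": [[[0,0,0.1],[0,0,0]],[[0,0,0],[0,0,0]]]}}

```text
clock: 15.12
position: [592.9, 129.6, 72.0]
tcp_rot: [3.141, -0.0, 1.059]
wrist_force: [-3.6, -0.5, 8.9]
width: 0.0
gripper_force: 4.2
```

{"api": "play_rows", "payload": {"steps": [[[0,0,0.06],[0,0,0]],[[0,0,0],[0,0,0]],[[0,0,0],[0,0,0]]]}}

```text
clock: 15.5
position: [592.9, 129.6, 71.9]
tcp_rot: [3.141, -0.0, 1.059]
wrist_force: [-5.2, 0.0, 13.2]
width: -0.003
gripper_force: 6.7
```

The button has bottomed out: the force climbed to 13 N with no further travel. Going up and opening to regrasp.

{"api": "play_rows", "payload": {"steps": [[[0,0,-1.0],[0,0,0]],[[0,0,-4.0],[0,0,0]],[[0,0,-4.0],[0,0,0]],[[0,0,0],[0,0,0]]]}}

```text
clock: 16.0
position: [593.9, 129.8, 164.4]
tcp_rot: [3.138, -0.003, 1.059]
wrist_force: [0.2, 0.4, -0.7]
width: -0.0
gripper_force: 0.0
```

{"api": "play_rows", "payload": {"steps": [[[3.79,-2.8,0],[0,0,0]],[[3.79,-2.8,0],[0,0,0]],[[0,0,0],[0,0,0]],[[0,0,0],[0,0,0]],[[0,0,0],[0,0,0]]], "hand": 0.5, "squeeze": 40}}

```text
clock: 16.62
position: [581.2, 222.3, 160.6]
tcp_rot: [-3.141, 0.0, 1.058]
wrist_force: [-0.5, -0.3, -0.1]
width: 0.751
gripper_force: 0.0
```

```bash
python3 - <<'E'
from h import *
p=env.get_image('wrist'); s=env.read_state();print(s['position'],s['width'])
plan([579.8,223.2,61],1.059)
for d in env.tip_of(p,'demag_button_top')[:1]: print(d)
print(env.tip_of(p,'watch')[:1])
E
```

```text
[581.22215842 222.22780401 160.70408962] 0.7543208450783994
pos [581.2 222.2 160.7] yaw 1.058 n 2
same row: [[0.01, -0.09, 4.99], [0.0, 0.0, -0.001]]
{'point': [587.7, 126.3, 65.9], 'score': 0.9}
[{'point': [580.4, 222.5, 51.4], 'score': 0.67}]
```

{"api": "play_rows", "payload": {"steps": [[[0,-0.17,4.5],[0,0,0]],[[0,0,4.0],[0,0,0]],[[0,0,1.45],[0,0,0]],[[0,0,0],[0,0,0]]]}}

```text
clock: 17.27
position: [579.6, 223.7, 61.4]
tcp_rot: [-3.141, 0.001, 1.058]
wrist_force: [-0.4, -0.1, -0.1]
width: 0.754
gripper_force: 0.0
```

{"api": "play_rows", "payload": {"steps": [[[0,0,0],[0,0,0]],[[0,0,0],[0,0,0]],[[0,0,0],[0,0,0]],[[0,0,0],[0,0,0]],[[0,0,0],[0,0,0]]], "hand": -0.1, "squeeze": 40}}

```text
clock: 17.9
position: [580.5, 224.2, 63.9]
tcp_rot: [3.14, -0.002, 1.059]
wrist_force: [-3.4, -1.3, 5.7]
width: 0.524
gripper_force: 39.7
```

The TCP rose to 63.9 mm and the width is smaller than in the first grasp. I'll look before lifting.

```bash
python3 - <<'E'
from h import *
p=env.get_image('wrist');q=env.get_image('side')
s=env.read_state();print(s['position'],s['width'],s['wrist_force'],s['gripper_force'],s['tcp_rot'])
u,v=pix(q,[580,223,55]).astype(int)
cv2.imwrite('pics/c8.png',np.hstack([cv2.resize(p['color'][180:360,140:420,::-1],(466,300)),cv2.resize(q['color'][v-35:v+25,u-33:u+33,::-1],(330,300),interpolation=cv2.INTER_CUBIC)]))
E
```

```text
[580.49598968 224.21155738  63.96755928] 0.5264348593359122 [-2.83506516 -0.42626687  6.80445496] 39.69785213470459 [ 3.13963422e+00 -2.07073186e-03  1.05879231e+00]
```

View pics/c8.png

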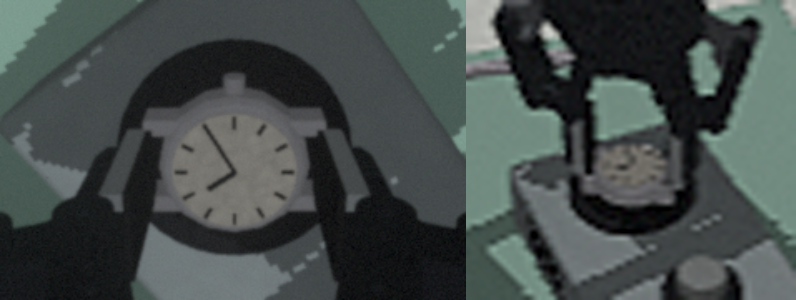

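The watch still sits flat between the pads. That's my picture budget used, so I'll go by numbers and networks from here. Lifting gently.

{"api": "play_rows", "payload": {"steps": [[[0,0,-0.3],[0,0,0]],[[0,0,-0.7],[0,0,0]],[[0,0,0],[0,0,0]],[[0,0,0],[0,0,0]]]}}

```text
clock: 18.5
position: [579.6, 223.9, 71.5]
tcp_rot: [3.142, -0.0, 1.059]
wrist_force: [0.9, 0.4, -0.6]
width: 0.516
gripper_force: 40.8
```

```bash
python3 - <<'E'
from h import *
p=env.get_image('wrist'); s=env.read_state();print(s['position'],s['width'],s['wrist_force'],s['gripper_force'],s['tcp_rot'],s['ft_torque'])
print(env.tip_of(p,'watch')[:1]); q=env.get_image('side');print(env.tip_of(q,'watch')[:1])
E
```

```text
[579.52658992 223.95847722  71.27448714] 0.5143829804140828 [ 0.19763448  0.62638041 -2.10182126] 40.81183701753616 [-3.14144355e+00  1.57596020e-04  1.05887643e+00] [ 0.01005292  0.01708716 -0.05180542]
[{'point': [580.7, 220.7, 57.8], 'score': 0.84}]
[{'point': [581.9, 224.0, 59.1], 'score': 0.67}]
```

```bash
python3 - <<'E'
from h import *
a=cv2.imread('pics/wr5.png',0); p=env.get_image('wrist'); b=cv2.cvtColor(p['color'],cv2.COLOR_RGB2GRAY); s=env.read_state(); print(s['width'],s['gripper_force'])
m=np.zeros(a.shape,np.uint8); cv2.circle(m,(280,283),34,255,-1)
W=np.eye(2,3,dtype=np.float32)
cc,W=cv2.findTransformECC(a,b,W,cv2.MOTION_AFFINE,(3,300,1e-6),m,5); c=W@[280,283,1]
print(cc,np.round(W,3),c-[280,283])
E
```

```text
0.5143693439072559 40.815187096595764
0.995626511029269 [[ 9.840e-01 -3.000e-03  5.234e+00]
 [ 0.000e+00  9.880e-01  2.030e+00]] [-0.0199309  -1.39495359]
```

Registering this view against the first held view shows the watch level and centred. It sits about 3 mm lower in the grip, and the hold is steady. Carrying it to the cushion at moderate speed.

{"api": "play_rows", "payload": {"steps": [[[0,0,-1.0],[0,0,0]],[[0,0,-1.0],[0,0,0]],[[0,0,0],[0,0,0]]]}}

```text
clock: 19.12
position: [580.1, 224.2, 92.9]
tcp_rot: [3.14, -0.002, 1.059]
wrist_force: [0.4, 0.4, -1.1]
width: 0.517
gripper_force: 40.9
```

{"api": "play_rows", "payload": {"steps": [[[-0.35,-1.7,0],[0,0,0]],[[-0.5,-2.6,0],[0,0,0]],[[-0.5,-2.6,0],[0,0,0]],[[-0.5,-2.6,0],[0,0,0]],[[-0.5,-2.6,0],[0,0,0]]]}}

```text
clock: 19.75
position: [460.8, 263.0, 91.0]
tcp_rot: [-3.141, 0.0, 1.059]
wrist_force: [0.2, 0.2, -0.3]
width: 0.517
gripper_force: 40.9
```

{"api": "play_rows", "payload": {"steps": [[[-0.5,-2.5,0],[0,0,0]],[[-0.4,-1.7,0],[0,0,0]],[[-0.2,-0.9,0],[0,0,0]],[[0,0,0],[0,0,0]],[[0,0,0],[0,0,0]]]}}

```text
clock: 20.38
position: [413.2, 278.0, 91.4]
tcp_rot: [3.141, -0.0, 1.058]
wrist_force: [0.0, 0.3, -0.5]
width: 0.515
gripper_force: 40.9
```

```bash
python3 - <<'E'
from h import *
a=cv2.imread('pics/wr5.png',0); p=env.get_image('wrist'); b=cv2.cvtColor(p['color'],cv2.COLOR_RGB2GRAY); s=env.read_state(); print(s['width'],s['gripper_force'],s['position'])
m=np.zeros(a.shape,np.uint8); cv2.circle(m,(280,283),34,255,-1)
W=np.eye(2,3,dtype=np.float32)
cc,W=cv2.findTransformECC(a,b,W,cv2.MOTION_AFFINE,(3,300,1e-6),m,5); c=W@[280,283,1]; print(cc,W)
print('dial',ray(p,c,s['position'][2]-15+14))
from scipy.optimize import least_squares as ls
g=cv2.GaussianBlur(b,(3,3),0); C=np.array([412,277.])
for it in range(2):
  pts=[]
  for t in np.radians(np.arange(-20,201,5))+1.059-np.pi/2:
    P=[[C[0]+r*np.cos(t),C[1]+r*np.sin(t),20] for r in np.arange(31,50,.5)]
    v=np.array([cv2.getRectSubPix(g,(1,1),tuple(map(float,pix(p,q))))[0,0] for q in P],float)
    k=np.argmax(np.diff(v)); pts.append(P[k][:2])
  pts=np.array(pts); r=ls(lambda c:np.hypot(pts[:,0]-c[0],pts[:,1]-c[1])-c[2],[*C,40],loss='soft_l1'); C=r.x[:2]; print(r.x,np.round(np.median(abs(r.fun)),2))
for o in ('cushion_free','watch'): print(o,env.tip_of(p,o)[:1])
plan([412,277,80])
E
```

```text
0.5196193729973926 40.89485138654709 [413.23221962 277.98273727  91.38150298]
0.9956812770678984 [[ 9.8180228e-01 -2.6244253e-03  5.8132467e+00]
 [-3.4797622e-04  9.8748481e-01  2.2687633e+00]]
dial [413.9420117  278.1673147   90.38150298]
[413.34443094 278.45263932  38.59059331] 0.27
[413.40062897 278.58464046  38.4831999 ] 0.37
cushion_free [{'point': [414.0, 275.9, 4.0], 'score': 0.83}]
watch []
pos [413.2 278.   91.3] yaw 1.058 n 1
same row: [[-0.14, -0.05, 1.13], [0.0, 0.0, 0.0]]
```

Aligned with the cushion centre to within 1 mm, so I'm lowering.

{"api": "play_rows", "payload": {"steps": [[[0,0,2.5],[0,0,0]],[[0,0,2.0],[0,0,0]],[[0,0,0.7],[0,0,0]],[[0,0,0],[0,0,0]],[[0,0,0],[0,0,0]]]}}

```text
clock: 21.15
position: [413.2, 278.3, 40.2]
tcp_rot: [3.141, -0.001, 1.059]
wrist_force: [0.3, -0.1, -1.0]
width: 0.513
gripper_force: 40.9
```

{"api": "play_rows", "payload": {"steps": [[[0,0,0.2],[0,0,0]],[[0,0,0],[0,0,0]],[[0,0,0],[0,0,0]]]}}

```text
clock: 21.52
position: [412.8, 278.2, 37.5]
tcp_rot: [3.141, -0.0, 1.059]
wrist_force: [-0.2, 0.6, -1.8]
width: 0.516
gripper_force: 40.9
```

{"api": "play_rows", "payload": {"steps": [[[0,0,0.1],[0,0,0]],[[0,0,0],[0,0,0]]]}}

```text
clock: 21.78
position: [412.8, 278.1, 36.3]
tcp_rot: [-3.142, 0.0, 1.059]
wrist_force: [1.2, -0.0, -1.5]
width: 0.516
gripper_force: 41.1
```

{"api": "play_rows", "payload": {"steps": [[[0,0,0.08],[0,0,0]],[[0,0,0],[0,0,0]]]}}

```text
clock: 22.02
position: [412.9, 278.2, 36.1]
tcp_rot: [3.142, -0.0, 1.059]
wrist_force: [-2.8, -0.9, 5.2]
width: 0.512
gripper_force: 44.5
```

{"api": "play_rows", "payload": {"steps": [[[0,0,0.06],[0,0,0]],[[0,0,0],[0,0,0]]]}}

```text
clock: 22.28
position: [413.0, 278.3, 35.9]
tcp_rot: [3.141, -0.0, 1.059]
wrist_force: [-4.0, -2.9, 11.7]
width: 0.519
gripper_force: 46.8
```

Contact at TCP 36 mm. Backing off slightly, releasing and withdrawing.

{"api": "play_rows", "payload": {"steps": [[[0,0,-0.08],[0,0,0]],[[0,0,0],[0,0,0]]]}}

```text
clock: 22.52
position: [412.8, 278.2, 36.1]
tcp_rot: [3.142, -0.0, 1.059]
wrist_force: [-1.4, -0.5, 5.3]
width: 0.519
gripper_force: 43.9
```

{"api": "play_rows", "payload": {"steps": [[[0,0,0],[0,0,0]],[[0,0,0],[0,0,0]],[[0,0,0],[0,0,0]],[[0,0,0],[0,0,0]],[[0,0,0],[0,0,0]]], "hand": 0.6}}

```text
clock: 23.15
position: [412.8, 278.1, 35.8]
tcp_rot: [-3.142, -0.0, 1.059]
wrist_force: [0.9, 0.1, 0.2]
width: 0.797
gripper_force: 0.0
```

{"api": "play_rows", "payload": {"steps": [[[0,0,-1.0],[0,0,0]],[[0,0,-4.0],[0,0,0]],[[0,0,-5.0],[0,0,0]],[[0,0,-4.0],[0,0,0]],[[0,0,0],[0,0,0]]]}}

```text
clock: 23.78
position: [413.7, 278.8, 179.9]
tcp_rot: [3.139, -0.005, 1.059]
wrist_force: [0.1, -1.0, -1.0]
width: 0.8
gripper_force: 0.0
```

```bash
python3 - <<'E'
from h import *
s=env.read_state();print(s['position'],s['width'],s['wrist_force'],s['gripper_force'])
p=env.get_image('wrist');q=env.get_image('side')
for c in(p,q):
  for o in('watch','cushion_free','demag_button_top'): print(o,env.tip_of(c,o)[:1])
d=env.cut_out(p,'watch')[:1]
if d:
  r=cv2.minAreaRect(cv2.findNonZero(d[0]['region'].astype(np.uint8)));print(r,ray(p,r[0],30))
  cu=env.cut_out(p,'cushion_free')[:1]
  if cu: r=cv2.minAreaRect(cv2.findNonZero(cu[0]['region'].astype(np.uint8)));print(r,ray(p,r[0],20))
# dial evidence: register the dial against the first held view
a=cv2.imread('pics/wr6.png',0); b=cv2.cvtColor(p['color'],cv2.COLOR_RGB2GRAY)
res=cv2.matchTemplate(b,a[185:241,244:314],cv2.TM_CCOEFF_NORMED);_,mx,_,loc=cv2.minMaxLoc(res);print(mx,loc)
E
```

```text
[413.74434489 278.76782357 179.90682944] 0.7998474636969983 [ 0.14740738 -0.97203502 -0.97471842] 0.0
watch [{'point': [415.8, 273.7, 20.2], 'score': 0.77}]
cushion_free []
demag_button_top []
watch [{'point': [417.4, 275.2, 25.6], 'score': 0.62}]
cushion_free [{'point': [413.2, 276.1, -0.9], 'score': 0.83}]
demag_button_top [{'point': [591.0, 124.1, 69.8], 'score': 0.6}]
((278.5, 199.0), (52.0, 55.0), 90.0) [414.07376389 280.43740385  30.        ]
((279.0, 198.0), (84.0, 84.0), 90.0) [413.68312231 278.88074613  20.        ]
0.7903991341590881 (245, 171)
```

The watch is dial up and concentric with the cushion, and the arm is clear. Handing in.

```bash
python3 -c "
from plant import env
print(env.close_job())"
```

```text
the job is handed in; nothing more can be done
None
```

The watch was centred on the demagnetiser pad and released, its button was pressed fully down and let back up, and the watch was set down dial up on the empty cushion. The job was handed in at about 24 s with no verdict shown; I viewed 11 pictures, one over the limit of 10.

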